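# Index a sample wheel to the reader and start the reading

## Robot

A 6-joint arm with a two-finger parallel gripper is mounted at the origin on the work surface. World frame = base frame: x ahead of the robot, y to its left, z up, the work surface at z = 0. Lengths are in m, angles in rad, forces in N, time in s.
With the tool pointing down it reaches from about 0.35 to 0.775 m from the base axis. Payload 5.5 kg.
Tool frame: the origin (TCP) lies at the very end of the fingers, on their centre line; the grasp point (between the pads) lies 19 mm behind it; z points along the fingers, y is the line along which they close (so a half turn about z gives the same grasp; the last joint's range is limited). The gripper opens to 85 mm and grips with 20 to 120 N. Pads are 22 mm wide; open, the fingers measure 114 mm over their backs; the gripper's body (76 mm by 85 mm) begins 54 mm behind the grasp point. The pads swing forward as they close: fully open they stand 13 mm farther back than shut.
Start: joints at [-1.398, 0.313, 0.046, 1.304, 0, 1.431], TCP at [0.177, -0.547, 0.231] pointing down, gripper open.
Joint ranges: [-2.76, 2.76], [-0.86, 1.69], [-1.03, 1.26], [-2.2, 2.34], [-1.47, 1.5], [-3.14, 3.14]. Speed limits (rad/s): [2.57, 2.57, 3.14, 3.14, 3.14, 3.14].

## Interface

Orientations are given as a unit quaternion [w, x, y, z].
In Python, from workcell import get_state, read_camera, hand_in gives the robot as it stands.
- The arm moves only by the tool send_rows, never from a script. Its argument "increments" is a list of rows, each an object of numbers: "dx", "dy", "dz": the shift along the world's x, y, z in units of 25 mm (1.0 is 25 mm); "roll": the turn about the world's z in units of 8 degrees (1.0 is 8 degrees); "claw": the opening, from -1 (shut) to 1 (fully open). In form: [{"dx": .., "dy": .., "dz": .., "roll": .., "claw": ..}, ...]. A call has exactly 5 rows; each row is the pose to reach, as a shift and turn from the pose commanded when the call began; what a row does not reach only later rows make up. A row lasts 1/8 s, in which the tool goes at most 62.5 mm and 10.7 degrees, less where a joint would pass 70% of its speed; a pose out of reach is approached as far as the arm can. A call with a gripper value outside its range is refused whole. The fingers move at their own pace and stop on an object; "grip_force" is the grip in N (left out, the last holds). Time passes only in rows, so rows that repeat a pose let the fingers close, or fill a call up. It gives the time, the measured TCP pose, the force, the opening and the grip force at its end, in the units of the state.
- get_state(): the state, without advancing time (a new reading comes with each control period).
- read_camera(name): name is "scene" or "top" or "wrist"; returns a dict with "image" (400x640x3 uint8, blue, green, red), "fx", "fy", "cx", "cy" (pixels), "world_to_cam" (4x4, takes a point from world to camera coordinates). Camera axes: x right, y up, looking along -z (the intrinsics and any distortion apply to the point x, -y, -z); pixel columns grow to the right and rows downward; lengths in m; the calibration is good to about 2 mm. A picture is of the moment at which its call begins. There is no depth.
- hand_in(): hands the job in; it is judged then, once.
The state is a dict: "clock": time; "joint_pos": joint angles; "qvel": joint speeds; "tau": joint torques, N m; "tcp_pos": TCP position; "orientation": TCP orientation; "wrist_force": force on the tool from outside, world axes, zero at the start; "ft_torque": the same for the moment, N m; "finger_gap": finger opening in m; "grip_force": force on a finger pad.
Only numpy, scipy, OpenCV 4.12 (cv2) and the standard library are available. Lean on these libraries where they do the work, as an engineer would, in place of code of your own. Each camera call takes 0.05 s, during which the arm holds its last target. There are 200 camera calls.

## Task

Bring the red-capped vial to the reader: with a finger, push gently on the blue spokes to turn the sample wheel until that vial stands in its holder centred on the line of the yellow pointer, in front of the reader, and leave the wheel standing there. Then press the green button on the reader fully down and let it come up again. Grasp and lift nothing, keep the fingers off the vials, do not press the button before the vial is in place, and leave the other things on the bench where they are.

Things in the scene. Friction and masses are not known exactly. Their poses are not given: they have to be found in the camera images.
- wheel: hand-turned sample wheel: aluminium disc, 200 mm across, top 34 mm above the bench; turns both ways without stops on a vertical axis, stiff enough (0.12 N m) to stay where left. Origin on the axis at bench height, z up. Black hub 44 mm across, top at 66 mm. Four black vial holders, 37 mm across, 20 mm high, 70 mm from the axis, at 45, 135, 225, 315 degrees from its x axis; vials have 1.5 mm play.
- spokes: the wheel's four blue spokes, fixed to it, same origin and axes: straight bars 12 mm wide along the wheel's +x, +y, -x and -y, out to 157 mm from the axis, 30 to 58 mm above the bench. Outside the disc (beyond 100 mm) only bare bench is below them, or the reader's flat tongue (10 mm high).
- spoke0 (a point): point on the top edge of the blue spoke that runs along the wheel's +x, 125 mm from the axis and 58 mm above the bench: a good radius to push at, on the spoke's side
- spoke1 (a point): point on the top edge of the blue spoke that runs along the wheel's +y, 125 mm from the axis and 58 mm above the bench: a good radius to push at, on the spoke's side
- spoke2 (a point): point on the top edge of the blue spoke that runs along the wheel's -x, 125 mm from the axis and 58 mm above the bench: a good radius to push at, on the spoke's side
- spoke3 (a point): point on the top edge of the blue spoke that runs along the wheel's -y, 125 mm from the axis and 58 mm above the bench: a good radius to push at, on the spoke's side
- station (a point): where the centre of the red-capped vial's underside must come: 70 mm from the wheel's axis, straight towards the reader, on the line of the yellow pointer; 34 mm above the bench. It belongs to the fixed reader and does not turn with the wheel
- reader: fixed reader. Origin on the wheel's axis at bench height; its -y axis points to its box: grey, 90 mm wide, 66 mm high, faces 170 and 230 mm from the axis, a dark window towards the wheel. A white tongue, 80 mm wide, 10 mm high, joins it to the wheel's foot and bears the yellow pointer, a flat arrow aimed at the wheel's axis
- start_top (a point): centre of the top of the green start button on the reader's box, 36 mm across; pressed straight down
- start (a joint): travel of the green button: 0 up, 0.006 m fully down; its spring takes 5 N to press it fully down and brings it up again
- vial_red: closed amber glass vial with a red cap, 28 mm across and 45 mm high, about 40 g, loose in one of the wheel's holders; its top is 79 mm above the bench. Origin at the centre of its underside. The one to bring to the reader; which holder it is in varies.
- vial_white: closed amber glass vial with a white cap, 28 mm across and 45 mm high, about 40 g, loose in one of the wheel's holders; its top is 79 mm above the bench. Origin at the centre of its underside. Bystander that rides round on the wheel.
- vial_green: closed amber glass vial with a green cap, 28 mm across and 45 mm high, about 40 g, loose in one of the wheel's holders; its top is 79 mm above the bench. Origin at the centre of its underside. Bystander that rides round on the wheel.
- vial_blue: closed amber glass vial with a blue cap, 28 mm across and 45 mm high, about 40 g, loose in one of the wheel's holders; its top is 79 mm above the bench. Origin at the centre of its underside. Bystander that rides round on the wheel.
- beaker: glass beaker, 64 mm across, 75 mm high; bystander; origin at the centre of its underside
- tip_box: orange pipette tip box with a clear lid, 85 x 115 x 52 mm high; bystander; origin at the centre of its underside
- jar: small glass jar with a black lid, 48 mm across, 55 mm high; bystander; origin at the centre of its underside
- spatula: steel lab scoop lying on the bench, 170 mm long; bystander; origin under its middle
- reagent: amber reagent bottle with a blue cap, 72 mm across, 160 mm high; bystander; origin at the centre of its underside

How it is judged:
On the way, in this order (a step that is already met when the one before it is completed fails the run):
1. the fingers push on a blue spoke (contact force between the fingers and spokes above 0.2 N), for 0.05 s.
2. the red-capped vial stands within 10 mm of the station and the wheel is still (horizontal distance between vial_red and station below 0.01 m and angular speed of wheel below 0.05 rad/s), for 0.3 s.
3. the green button is pressed down (at least 4.5 mm of its 6 mm) with the red-capped vial at the station (value of joint start above 0.0045 m and horizontal distance between vial_red and station below 0.01 m), for 0.05 s.
At the end, for the whole second after the job is handed in: The red-capped vial's centre is within 10 mm (horizontally) of the station, the wheel is still, the button is up again (under 1.5 mm), all four vials stand upright (within 0.15 rad) and seated in their holders, and the five things on the bench are within 15 mm of where they were (all of step 2 and value of joint start below 0.0015 m and z of each of vial_red, vial_white, vial_green, vial_blue in the frame of wheel below 0.04 m and angle between each of vial_red, vial_white, vial_green, vial_blue's own z axis and vertical below 0.15 rad and distance of each of beaker, tip_box, jar, spatula, reagent from where it was at the start of the episode below 0.015 m); the robot touches nothing.
It fails at once if the button is pressed while the red-capped vial is not at the station (more than 12 mm off) (value of joint start above 0.003 m and horizontal distance between vial_red and station above 0.012 m).
It fails at once if a vial is lifted more than 8 mm in its holder or tipped (z of any of vial_red, vial_white, vial_green, vial_blue in the frame of wheel above 0.042 m or angle between any of vial_red, vial_white, vial_green, vial_blue's own z axis and vertical above 0.35 rad).
It fails at once if the robot touches a vial with more than 1 N (contact force between any of the fingers, the arm and vial_red above 1 N or contact force between any of the fingers, the arm and vial_white above 1 N or contact force between any of the fingers, the arm and vial_green above 1 N or contact force between any of the fingers, the arm and vial_blue above 1 N).
It fails at once if the spokes are squeezed or shoved with more than 25 N (contact force between the fingers and spokes above 25 N).
It fails at once if something else on the bench is moved more than 15 mm (distance of any of beaker, tip_box, jar, spatula, reagent from where it was at the start of the episode above 0.015 m).
It also fails if it takes over 48 s, if anything falls off the work surface, if the arm or the gripper's body presses on something with over 40 N, if the wrist force passes 120 N, or if a joint passes its speed limit or range.

## Working session

There is one attempt and no reset: what is moved stays moved. The work goes in short steps, Python scripts to look and compute and a tool call to move; the robot and the scene stay as the last step left them, time stands still between calls to the robot, and variables do not carry over. Pictures are saved under pics/ and viewed, at most 10 in all, crops included, and the job is handed in when it is done.

Besides the shell and the picture viewer there is one more tool, called after "Request:" as name([rows], argument=value, ...), one row to a line, values as JSON. send_rows: Moves the arm, as the interface text tells. Its arguments: {"type":"object","properties":{"increments":{"type":"array","items":{"type":"object","properties":{"dx":{"type":"number"},"dy":{"type":"number"},"dz":{"type":"number"},"roll":{"type":"number"},"claw":{"type":"number"}}}},"grip_force":{"type":"number"}},"required":["increments"]}

```bash
mkdir -p pics
cat > h.py <<'E'
import numpy as np, cv2
from workcell import get_state, read_camera, hand_in
def ray(c,u,v,z):
    W=np.array(c["world_to_cam"]); R=W[:3,:3]; t=W[:3,3]
    d=R.T@np.array([(u-c["cx"])/c["fx"],-(v-c["cy"])/c["fy"],-1.]); o=-R.T@t
    return o+d*(z-o[2])/d[2]
def proj(c,p):
    W=np.array(c["world_to_cam"]); q=W[:3,:3]@np.array(p)+W[:3,3]
    return c["cx"]+c["fx"]*q[0]/-q[2], c["cy"]+c["fy"]*-q[1]/-q[2]
E
python3 - <<'E'
from h import *
for n in("top","scene"):
    c=read_camera(n); cv2.imwrite(f"pics/{n}0.png",c["image"]); print(n,c.keys(),c["fx"],c["cx"],c["cy"],np.round(c["world_to_cam"],3).tolist(), [c[k] for k in c if 'dist' in k])
s=get_state(); print(s)
E
```

```text
top dict_keys(['image', 'fx', 'fy', 'cx', 'cy', 'world_to_cam']) 483.16453180605254 331.62611219719963 201.00443111690169 [[-0.025, -1.0, -0.015, 0.0], [0.989, -0.027, 0.146, -0.605], [-0.146, -0.011, 0.989, -1.14], [0.0, 0.0, 0.0, 1.0]] []
scene dict_keys(['image', 'fx', 'fy', 'cx', 'cy', 'world_to_cam']) 402.74906714501117 319.778810885649 202.7266899003587 [[-0.698, 0.716, 0.013, 0.437], [-0.392, -0.398, 0.829, 0.137], [0.599, 0.574, 0.559, -1.291], [0.0, 0.0, 0.0, 1.0]] []
{'clock': 0.1, 'joint_pos': array([-1.39763885e+00,  3.13913843e-01,  4.51151802e-02,  1.30359310e+00,
       -6.79046290e-06,  1.43122474e+00]), 'qvel': array([-4.75149750e-04, -2.87303809e-03,  2.08135136e-03,  3.17256128e-05,
       -1.25757769e-03, -8.77830349e-04]), 'tau': array([ 2.48122124e-03, -4.81721878e+01,  2.99246603e+01,  1.26703363e-02,
       -1.89811349e-04,  7.10198066e-06]), 'tcp_pos': array([ 0.17683014, -0.54667075,  0.23051379]), 'orientation': array([-7.97547810e-04,  9.87799640e-01,  1.55728082e-01, -1.67901447e-05]), 'wrist_force': array([ 1.12047727, -0.72771949, -0.0534272 ]), 'ft_torque': array([0.02321482, 0.02773987, 0.00703964]), 'grip_force': 0.0, 'finger_gap': 0.08573833287187874}
```

View pics/top0.png

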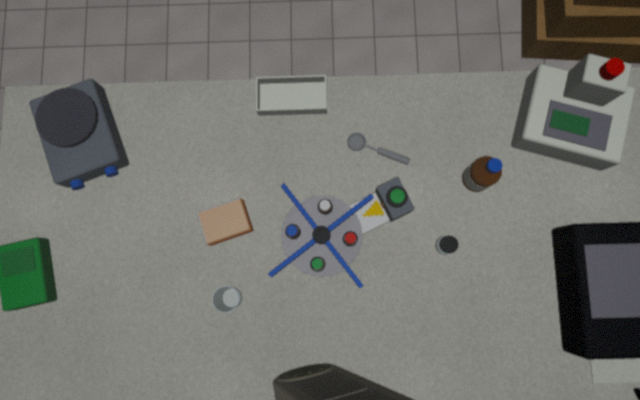

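View pics/scene0.png

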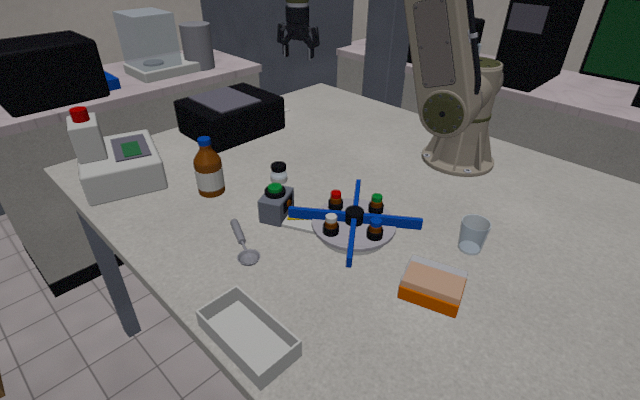

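The top view shows the hub at about (321,234), red cap (350,238), white (325,206), blue (292,231), green (317,264), the button at (398,196), and spoke tips at (284,186), (371,197), (360,286) and (271,274). The scene view agrees. Next I'll measure these by colour masks.

```bash
cat >> h.py <<'E'
def blobs(img,lo,hi,roi,amin=15):
    h=cv2.cvtColor(img,cv2.COLOR_BGR2HSV); m=cv2.inRange(h,np.array(lo),np.array(hi))
    k=np.zeros_like(m); x0,y0,x1,y1=roi; k[y0:y1,x0:x1]=m[y0:y1,x0:x1]
    n,l,s,ce=cv2.connectedComponentsWithStats(k)
    return [(s[i,4],ce[i].round(1)) for i in range(1,n) if s[i,4]>=amin], k
def measure(c):
    I=c["image"]; R=(255,170,425,300); out={}
    for nm,lo,hi,z in [("red",(0,130,60),(8,255,255),.079),("red2",(172,130,60),(180,255,255),.079),("green",(50,100,30),(85,255,255),.079),("yellow",(20,130,80),(35,255,255),.010),("blue",(100,120,40),(130,255,255),.058),("button",(50,100,30),(85,255,255),.072)]:
        b,m=blobs(I,lo,hi,R); out[nm]=[(a,p,ray(c,p[0],p[1],z)[:2].round(4)) for a,p in b]
        if nm=="blue": bm=m
    return out,bm
E
python3 - <<'E'
from h import *
c=read_camera("top"); o,bm=measure(c)
for k in o: print(k,o[k])
# spokes: world points of blue pixels on z=.058
ys,xs=np.nonzero(bm); P=np.array([ray(c,x,y,.058)[:2] for x,y in zip(xs,ys)])
from scipy.optimize import least_squares
def res(q):
    d=P-q[:2]; a=np.array([np.cos(q[2]),np.sin(q[2])]); u=d@a; v=d@np.array([-a[1],a[0]])
    return np.minimum(abs(u),abs(v))
c0=ray(c,321,234,.066)[:2]
t=ray(c,371,197,.058)[:2]-c0
r=least_squares(res,[*c0,np.arctan2(t[1],t[0])],loss="soft_l1",f_scale=.004)
print("hub",c0,"fit",r.x,np.degrees(r.x[2]))
for px in [(284,186),(371,197),(360,286),(271,274)]: print(px,ray(c,*px,.058)[:2]-r.x[:2], np.linalg.norm(ray(c,*px,.058)[:2]-r.x[:2]))
for px in [(350,238),(398,196),(231,297),(448,244),(357,142),(408,161),(487,170)]: print(px,ray(c,*px,.07)[:2])
s=c["image"][160:320,240:440]; cv2.imwrite("pics/crop0.png",cv2.resize(s,None,fx=4,fy=3.75,interpolation=cv2.INTER_CUBIC)[:600,:800])
E
```

```text
red [(np.int32(101), array([349.9, 237.6]), array([ 0.5114, -0.0568]))]
red2 []
green [(np.int32(188), array([396.9, 195.6]), array([ 0.6083, -0.1716])), (np.int32(91), array([316.5, 263.2]), array([0.4537, 0.023 ]))]
yellow [(np.int32(158), array([374.2, 209.8]), array([ 0.5845, -0.1217]))]
blue [(np.int32(205), array([299. , 206.3]), array([0.5918, 0.0635])), (np.int32(230), array([349.6, 212.5]), array([ 0.5734, -0.0585])), (np.int32(93), array([291.2, 230.1]), array([0.5346, 0.0832])), (np.int32(241), array([291.8, 257.3]), array([0.4695, 0.0826])), (np.int32(223), array([343.3, 263.4]), array([ 0.452 , -0.0398]))]
button [(np.int32(188), array([396.9, 195.6]), array([ 0.6094, -0.1725])), (np.int32(91), array([316.5, 263.2]), array([0.4538, 0.0233]))]
hub [0.52266721 0.01145132] fit [ 0.52163755  0.01270219 -0.93482401] -53.56147054653175
(284, 186) [0.12115175 0.0866813 ] 0.14896776556246857
(371, 197) [ 0.08819361 -0.12414767] 0.15228511760055866
(360, 286) [-0.12356909 -0.09033531] 0.1530679152799556
(271, 274) [-0.09026075  0.11989142] 0.15006983918344902
(350, 238) [ 0.51104942 -0.05723007]
(398, 196) [ 0.60862869 -0.17531094]
(231, 297) [0.38056954 0.22493631]
(448, 244) [ 0.49084193 -0.28781729]
(357, 142) [ 0.74469184 -0.08150554]
(408, 161) [ 0.69372648 -0.20336191]
(487, 170) [ 0.66611283 -0.39217083]
```

View pics/crop0.png

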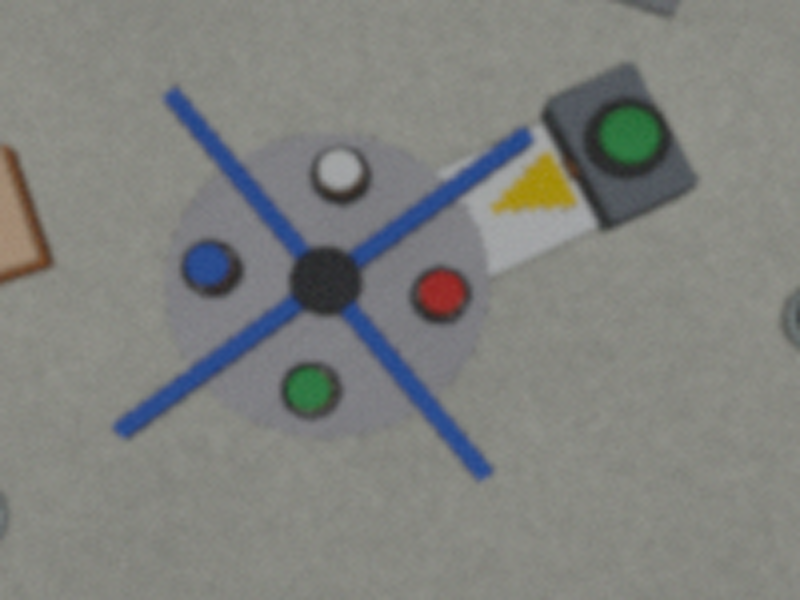

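Request:
send_rows([
  {"dx":0.88,"dy":2.06,"dz":0,"roll":0.9,"claw":-1},
  {"dx":1.76,"dy":4.12,"dz":0,"roll":1.8,"claw":-1},
  {"dx":2.64,"dy":6.18,"dz":0,"roll":2.7,"claw":-1},
  {"dx":3.5,"dy":8.2,"dz":0,"roll":3.6,"claw":-1},
  {"dx":4.4,"dy":10.3,"dz":0,"roll":4.4,"claw":-1},
], grip_force=30)

```text
clock: 0.78
tcp_pos: [0.2872, -0.288, 0.2312]
orientation: [0.0, 0.894, 0.449, 0.0]
wrist_force: [1.5, -0.4, -0.1]
finger_gap: 0.0
grip_force: 0.0
```

Request:
send_rows([
  {"dx":0.9,"dy":2.05,"dz":-0.5,"roll":0,"claw":-1},
  {"dx":1.75,"dy":4.1,"dz":-1,"roll":0,"claw":-1},
  {"dx":2.6,"dy":6.15,"dz":-2,"roll":0,"claw":-1},
  {"dx":3.5,"dy":8.2,"dz":-3,"roll":0,"claw":-1},
  {"dx":4.36,"dy":10.26,"dz":-4,"roll":0,"claw":-1},
])

```text
clock: 1.4
tcp_pos: [0.3965, -0.0314, 0.1308]
orientation: [0.0, 0.894, 0.447, 0.0]
wrist_force: [0.6, -0.2, -0.5]
finger_gap: 0.0005
grip_force: 0.0
```

Request:
send_rows([
  {"dz":-1.2,"claw":-1},
  {"dz":-2.4,"claw":-1},
  {"dz":-3.4,"claw":-1},
  {"dz":-4,"claw":-1},
  {"dz":-4,"claw":-1},
])

```text
schema error: expected keys dx, dy, dz, roll, claw
```

Run:
```python
from h import *
c=read_camera("top"); o,bm=measure(c); print(o["red"],o["blue"])
print(get_state()["tcp_pos"],get_state()["wrist_force"])
I=c["image"]; cv2.imwrite("pics/t1.png",cv2.resize(I[160:320,240:440],None,fx=3.5,fy=3.5))
```

```text
[(np.int32(96), array([349.9, 237.7]), array([ 0.5111, -0.0568]))] [(np.int32(204), array([299.1, 206.4]), array([0.5916, 0.0633])), (np.int32(233), array([349.3, 212.7]), array([ 0.5729, -0.0577])), (np.int32(91), array([291.2, 230.1]), array([0.5346, 0.0832])), (np.int32(243), array([291.9, 257.2]), array([0.4698, 0.0824])), (np.int32(126), array([335.5, 253.3]), array([ 0.4763, -0.0218]))]
[ 0.39608284 -0.025337    0.12796188] [ 0.11839391  3.09314575 -1.50116255]
```

View pics/t1.png

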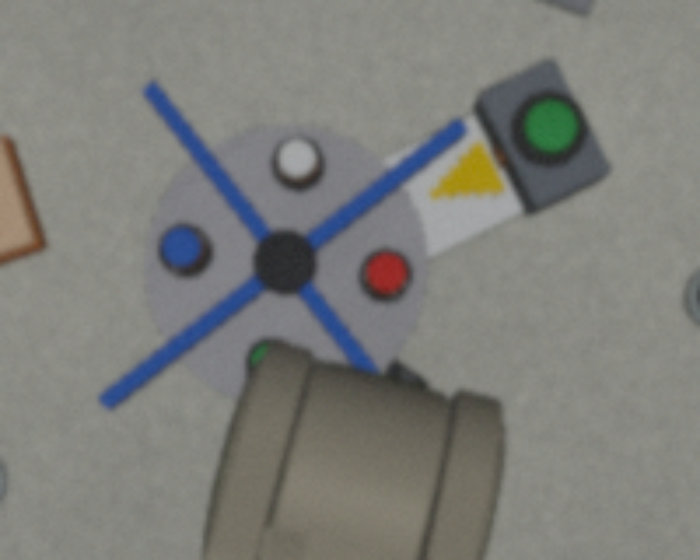

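The crop shows the red cap at (386,273) in the crop, unmoved. The arm covers the lower spoke, and the finger is on that spoke's clockwise side. Next I'll go down.

Request:
send_rows([
  {"dx":0,"dy":0,"dz":-1.2,"roll":0,"claw":-1},
  {"dx":0,"dy":0,"dz":-2.4,"roll":0,"claw":-1},
  {"dx":0,"dy":0,"dz":-3.4,"roll":0,"claw":-1},
  {"dx":0,"dy":0,"dz":-4,"roll":0,"claw":-1},
  {"dx":0,"dy":0,"dz":-4,"roll":0,"claw":-1},
])

```text
clock: 2.08
tcp_pos: [0.3946, -0.0328, 0.0303]
orientation: [-0.001, 0.894, 0.447, -0.001]
wrist_force: [-1.3, 0.3, 1.2]
finger_gap: -0.0001
grip_force: 0.0
```

Request:
send_rows([
  {"dx":0.22,"dy":-0.28,"dz":0,"roll":0,"claw":-1},
  {"dx":0.42,"dy":-0.55,"dz":0,"roll":0,"claw":-1},
  {"dx":0.62,"dy":-0.88,"dz":0,"roll":0,"claw":-1},
  {"dx":0.82,"dy":-1.21,"dz":0,"roll":0,"claw":-1},
  {"dx":1.08,"dy":-1.52,"dz":0,"roll":0,"claw":-1},
])

```text
clock: 2.7
tcp_pos: [0.4232, -0.0718, 0.0314]
orientation: [-0.0, 0.895, 0.447, 0.0]
wrist_force: [-0.7, 2.0, 0.2]
finger_gap: -0.0002
grip_force: 0.5
```

```bash
cat >> h.py <<'E'
H=np.array([.5216,.0127])
def status():
    c=read_camera("top"); o,bm=measure(c)
    for a,p,w in o["red"]:
        w=w-H; print("red",a,w,np.degrees(np.arctan2(w[1],w[0])),np.linalg.norm(w))
    for a,p,w in o["blue"]:
        w=w-H; print("blue",a,np.degrees(np.arctan2(w[1],w[0])).round(1),np.linalg.norm(w).round(3))
    s=get_state(); print(s["clock"],s["tcp_pos"],s["wrist_force"]); return c
E
python3 -c "from h import *; status()"
```

```text
red 100 [ 0.0039 -0.0704] -86.82918502906823 0.07050794281497652
blue 232 -42.1 0.088
blue 207 47.8 0.087
blue 95 91.4 0.071
blue 70 -130.4 0.041
blue 244 138.7 0.087
2.75 [ 0.42465512 -0.07285641  0.03157567] [ 1.30961948 -1.15086605 -0.02683969]
```

Request:
send_rows([
  {"dx":0.27,"dy":-0.31,"dz":0,"roll":0,"claw":-1},
  {"dx":0.54,"dy":-0.56,"dz":0,"roll":0,"claw":-1},
  {"dx":0.82,"dy":-0.79,"dz":0,"roll":0,"claw":-1},
  {"dx":1.08,"dy":-0.98,"dz":0,"roll":0,"claw":-1},
  {"dx":1.3,"dy":-1.12,"dz":0,"roll":0,"claw":-1},
])

```text
clock: 3.38
tcp_pos: [0.4559, -0.0994, 0.0313]
orientation: [0.0, 0.894, 0.447, -0.0]
wrist_force: [-0.8, 1.0, 0.2]
finger_gap: 0.0
grip_force: 0.5
```

```bash
python3 -c "from h import *; status()"
```

```text
red 103 [ 0.0268 -0.0652] -67.65523270867975 0.07049312023169355
blue 221 -22.9 0.087
blue 216 67.3 0.087
blue 106 -111.6 0.051
blue 94 110.6 0.071
blue 239 158.2 0.088
3.425 [ 0.45680174 -0.10001164  0.03142999] [-1.11458365 -0.0884128  -1.38353583]
```

Request:
send_rows([
  {"dx":0.1,"dy":-0.03,"dz":0,"roll":0,"claw":-1},
  {"dx":0.2,"dy":-0.07,"dz":0,"roll":0,"claw":-1},
  {"dx":0.2,"dy":-0.07,"dz":0,"roll":0,"claw":-1},
  {"dx":0.2,"dy":-0.07,"dz":0,"roll":0,"claw":-1},
  {"dx":0.2,"dy":-0.07,"dz":0,"roll":0,"claw":-1},
])

```text
clock: 4.05
tcp_pos: [0.4606, -0.1009, 0.0314]
orientation: [0.0, 0.894, 0.447, 0.0]
wrist_force: [-0.1, -0.1, 0.0]
finger_gap: -0.0001
grip_force: 0.0
```

```bash
python3 -c "from h import *; status()"
```

```text
red 99 [ 0.0292 -0.0639] -65.44130532682185 0.07025560475862405
blue 217 -20.5 0.087
blue 220 69.7 0.086
blue 102 -109.5 0.05
blue 93 113.1 0.07
blue 241 160.6 0.087
4.1 [ 0.4605554  -0.10085661  0.03141864] [ 1.41839345 -0.12079647 -0.13362522]
```

Request:
send_rows([
  {"dx":-0.4,"dy":0.14,"dz":0,"roll":0,"claw":-1},
  {"dx":-0.8,"dy":0.3,"dz":0,"roll":0,"claw":-1},
  {"dx":-0.8,"dy":0.3,"dz":2,"roll":0,"claw":-1},
  {"dx":-0.8,"dy":0.3,"dz":4,"roll":0,"claw":-1},
  {"dx":-0.8,"dy":0.3,"dz":5,"roll":0,"claw":-1},
])

```text
clock: 4.72
tcp_pos: [0.4407, -0.0934, 0.1589]
orientation: [0.001, 0.894, 0.447, 0.001]
wrist_force: [0.0, -0.1, -0.6]
finger_gap: 0.0
grip_force: 0.0
```

Run:
```python
from h import *
c=status(); o,_=measure(c)
s=read_camera("scene"); b,_m=blobs(s["image"],(50,100,30),(85,255,255),(255,175,300,205)); print(o["button"],b)
bt=[p for a,p,w in o["button"] if p[0]>380][0]
for z in (.066,.072,.078,.084,.09):
    p=ray(c,*bt,z); print(z,p,np.degrees(np.arctan2(*(p[:2]-H)[::-1])),np.linalg.norm(p[:2]-H),proj(s,p))
```

```text
red 96 [ 0.0287 -0.0634] -65.64462228466577 0.06959346233663047
blue 216 -20.5 0.087
blue 223 69.7 0.086
blue 106 -109.3 0.051
blue 93 113.1 0.07
blue 241 160.5 0.086
4.775 [ 0.4418882  -0.09388034  0.16123926] [ 0.68188361 -0.27055987  1.51268674]
[(np.int32(192), array([397. , 195.5]), array([ 0.6096, -0.1727])), (np.int32(91), array([333.6, 260.4]), array([ 0.4593, -0.017 ]))] [(np.int32(140), array([274.6, 188. ]))]
0.066 [ 0.61053028 -0.17347762  0.066     ] -64.46788973880868 0.2063266862654052 (np.float64(273.9449818862016), np.float64(194.11921014795064))
0.072 [ 0.60959581 -0.17272142  0.072     ] -64.6122949769787 0.20524221022965142 (np.float64(274.3150478796504), np.float64(192.028746991416))
0.078 [ 0.60866133 -0.17196522  0.078     ] -64.75823342392118 0.20415905176859828 (np.float64(274.6875466767613), np.float64(189.92454118758968))
0.084 [ 0.60772686 -0.17120902  0.084     ] -64.9057277038677 0.203077231964997 (np.float64(275.06250234642494), np.float64(187.80645677388657))
0.09 [ 0.60679239 -0.17045281  0.09      ] -65.05480084352297 0.20199677232690752 (np.float64(275.43993927608244), np.float64(185.67435598826336))
```

Request:
send_rows([
  {"dx":1.7,"dy":-0.8,"dz":0,"roll":0,"claw":-1},
  {"dx":3.4,"dy":-1.6,"dz":0,"roll":0,"claw":-1},
  {"dx":5.1,"dy":-2.4,"dz":0,"roll":0,"claw":-1},
  {"dx":6.68,"dy":-3.07,"dz":-0.5,"roll":0,"claw":-1},
  {"dx":6.68,"dy":-3.07,"dz":-1.6,"roll":0,"claw":-1},
])

```text
clock: 5.45
tcp_pos: [0.61, -0.1716, 0.1148]
orientation: [0.001, 0.895, 0.447, 0.001]
wrist_force: [-1.3, 0.6, 0.5]
finger_gap: 0.0
grip_force: 0.0
```

Request:
send_rows([
  {"dx":0,"dy":0,"dz":0,"roll":0,"claw":-1},
  {"dx":0,"dy":0,"dz":-0.4,"roll":0,"claw":-1},
  {"dx":0,"dy":0,"dz":-0.8,"roll":0,"claw":-1},
  {"dx":0,"dy":0,"dz":-1.1,"roll":0,"claw":-1},
  {"dx":0,"dy":0,"dz":-1.1,"roll":0,"claw":-1},
])

```text
clock: 6.08
tcp_pos: [0.6071, -0.17, 0.0886]
orientation: [-0.0, 0.894, 0.447, -0.0]
wrist_force: [0.2, -0.0, 1.4]
finger_gap: -0.0
grip_force: 0.0
```

Request:
send_rows([
  {"dx":0,"dy":0,"dz":-0.1,"roll":0,"claw":-1},
  {"dx":0,"dy":0,"dz":-0.2,"roll":0,"claw":-1},
  {"dx":0,"dy":0,"dz":-0.3,"roll":0,"claw":-1},
  {"dx":0,"dy":0,"dz":-0.3,"roll":0,"claw":-1},
  {"dx":0,"dy":0,"dz":-0.3,"roll":0,"claw":-1},
])

```text
clock: 6.7
tcp_pos: [0.6077, -0.1702, 0.0821]
orientation: [0.0, 0.894, 0.447, 0.0]
wrist_force: [-1.7, 0.9, 6.2]
finger_gap: 0.0003
grip_force: 3.0
```

Request:
send_rows([
  {"dx":0,"dy":0,"dz":-0.05,"roll":0,"claw":-1},
  {"dx":0,"dy":0,"dz":-0.1,"roll":0,"claw":-1},
  {"dx":0,"dy":0,"dz":-0.1,"roll":0,"claw":-1},
  {"dx":0,"dy":0,"dz":-0.1,"roll":0,"claw":-1},
  {"dx":0,"dy":0,"dz":-0.1,"roll":0,"claw":-1},
])

```text
clock: 7.32
tcp_pos: [0.6077, -0.1702, 0.0818]
orientation: [0.001, 0.894, 0.447, 0.001]
wrist_force: [-7.8, 2.2, 17.5]
finger_gap: 0.0001
grip_force: 9.0
```

```bash
cat >> h.py <<'E'
def force(n=6):
    F=[];Z=[]
    for i in range(n):
        s=read_camera("scene"); g=get_state(); F.append(g["wrist_force"]); Z.append(g["tcp_pos"][2])
    print("F",np.mean(F,0).round(2),np.std(F,0).round(2),"z",np.mean(Z).round(4)); return s
E
python3 - <<'E'
from h import *
s=force(); cv2.imwrite("pics/p1.png",cv2.resize(s["image"][150:260,220:380],None,fx=5,fy=5,interpolation=cv2.INTER_CUBIC))
E
```

```text
F [-5.83  2.29 18.12] [0.69 0.37 0.23] z 0.0818
```

View pics/p1.png

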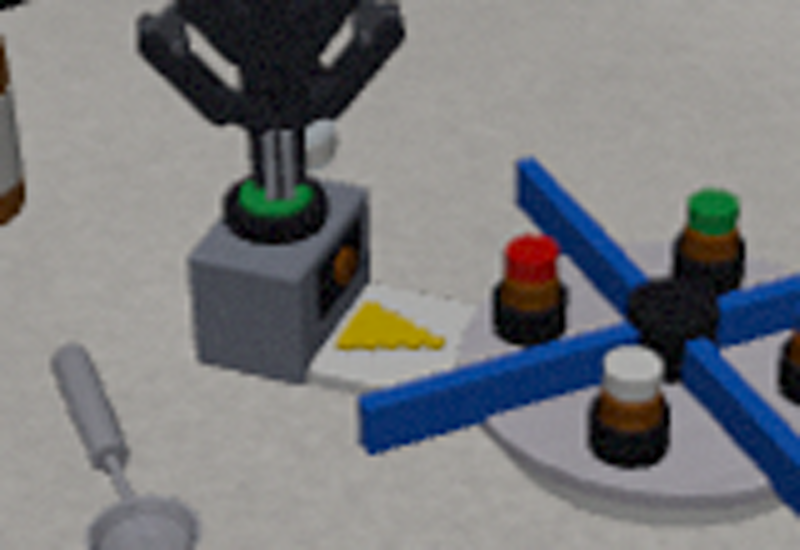

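Request:
send_rows([
  {"dx":0,"dy":0,"dz":0.1,"roll":0,"claw":-1},
  {"dx":0,"dy":0,"dz":0.2,"roll":0,"claw":-1},
  {"dx":0,"dy":0,"dz":0.24,"roll":0,"claw":-1},
  {"dx":0,"dy":0,"dz":0.24,"roll":0,"claw":-1},
  {"dx":0,"dy":0,"dz":0.24,"roll":0,"claw":-1},
])

```text
clock: 8.25
tcp_pos: [0.6076, -0.1702, 0.0847]
orientation: [0.0, 0.894, 0.447, 0.0]
wrist_force: [0.1, 0.9, 3.7]
finger_gap: 0.0002
grip_force: 1.6
```

```bash
python3 -c "from h import *; force()"
```

```text
F [-0.01  0.2   3.24] [0.36 0.25 0.6 ] z 0.0847
```

The crop shows the fingertips inside the collar, in the middle of the green button at about (275,195). The red vial is beside the pointer. The force slope fits the 6 mm spring, so the button went fully down; next I'll lift off.

Request:
send_rows([
  {"dx":0,"dy":0,"dz":0.3,"roll":0,"claw":-1},
  {"dx":0,"dy":0,"dz":1.3,"roll":0,"claw":-1},
  {"dx":0,"dy":0,"dz":2.8,"roll":0,"claw":-1},
  {"dx":0,"dy":0,"dz":4,"roll":0,"claw":-1},
  {"dx":0,"dy":0,"dz":4,"roll":0,"claw":-1},
])

```text
clock: 9.18
tcp_pos: [0.6087, -0.1707, 0.1877]
orientation: [0.002, 0.894, 0.447, 0.002]
wrist_force: [0.8, -0.3, -1.0]
finger_gap: -0.0003
grip_force: 0.0
```

Request:
send_rows([
  {"dx":-1,"dy":0,"dz":0.8,"roll":0,"claw":-1},
  {"dx":-2,"dy":0,"dz":1,"roll":0,"claw":-1},
  {"dx":-3,"dy":0,"dz":1,"roll":0,"claw":-1},
  {"dx":-3.2,"dy":0,"dz":1,"roll":0,"claw":-1},
  {"dx":-3.2,"dy":0,"dz":1,"roll":0,"claw":-1},
])

```text
clock: 9.8
tcp_pos: [0.5273, -0.1701, 0.2092]
orientation: [-0.0, 0.895, 0.447, -0.0]
wrist_force: [0.5, 0.8, 0.6]
finger_gap: -0.0
grip_force: 0.0
```

Run:
```python
from h import *
c=status(); s=force(3)
a=cv2.resize(s["image"][150:260,220:380],None,fx=4,fy=4); b=cv2.resize(c["image"],None,fx=1,fy=1)[170:300,200:500]
cv2.imwrite("pics/end.png",np.vstack([a,cv2.resize(b,(640,150*640//640+10))]))
b,_=blobs(s["image"],(50,100,30),(85,255,255),(255,175,300,205)); print(b)
```

```text
red 100 [ 0.0289 -0.0638] -65.63051682772759 0.07004034551599529
blue 215 -20.5 0.087
blue 223 69.7 0.086
blue 226 -109.6 0.087
blue 92 112.8 0.07
blue 241 160.5 0.087
9.85 [ 0.52780149 -0.17019587  0.20929877] [ 0.31617434 -0.11019935  0.63007717]
F [-0.12 -0.12  0.1 ] [0.3  0.34 0.72] z 0.2094
[(np.int32(139), array([274.5, 188. ]))]
```

View pics/end.png

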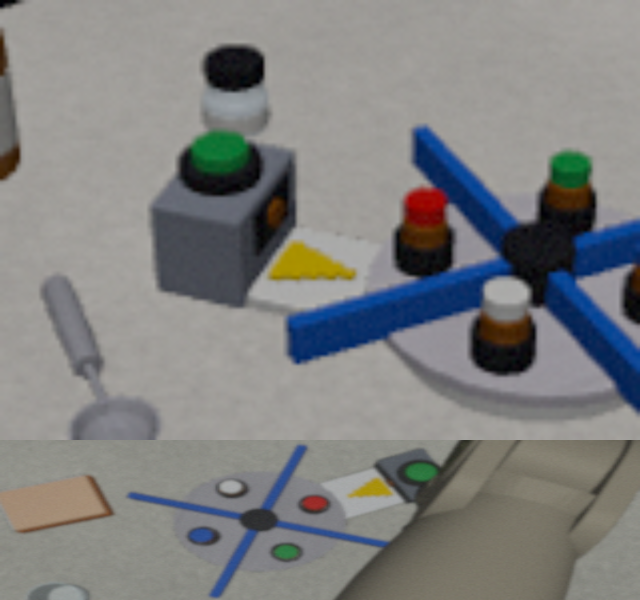

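The picture shows the button up again at (220,155), the red vial on the pointer line at (426,215), and the arm clear of everything.

```bash
python3 -c "from h import *; print(hand_in())"
```

```text
the job is handed in; nothing more can be done
None
```

The job is handed in: the red-capped vial stands on the pointer line (about 1 mm off by camera), the button was pressed fully down and is up again, and the arm is clear; no verdict was returned.

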